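# Set the iris of the tracing projector at the calligrapher's stall

## Task

The tracing projector on the table has an iris ring with a lever on top. Without taking the lever's knob between the fingers, gently push the lever round to its closed stop (the end beside the smallest dot), then push it back until its pointer stands at the middle one of the five dots of the scale, and move clear. Leave the lens cap and the two ink jars where they are.

Things in the scene. Friction and masses are not known exactly. Their poses are not given: they have to be found in the camera images.
- projector: Tracing projector, fixed to the table: a grey box 270 x 290 mm (its x, y), dark flat top 70 mm above the table, a glass lens facing up (crown 109 mm above the table). Origin: centre of the underside; z up; -x is the front, where the scale lies. A mirror lid hangs folded down at its rear, reaching 157 mm behind the origin.
- ring_axis (a point): Point on the vertical axis of the iris ring, at the level of the projector's top (70 mm above the table); 10 mm behind (+x) the projector's origin, with the projector's axes. The black ring has a radius of 52 mm and its top is 98 mm above the table.
- iris (a joint): Ring angle in rad: 0 = closed stop, 1.9 = open stop. At value q the lever points (pi - 0.95 + q) counter-clockwise from the projector's x axis; seen from the robot it goes along the front from left (closed) to right (open). Plain friction: about 1.5 N at the knob moves it, it stays where left; no spring or detents. Steel end pegs, 75 mm from the axis, top 88 mm above the table.
- knob (a point): Centre of the top of the lever's knob, 125 mm above the table, 90 mm from the ring axis; its x axis points radially out. Knob: an upright round steel pin 13 mm in diameter, from 90 to 125 mm above the table, on a flat aluminium arm 11 mm wide (84 to 90 mm above the table). The arm reaches from the ring to 102 mm from the axis, then a thin pointer to 114 mm.
- middle_dot (a point): Centre of the middle of five white dots on the projector's dark top (70 mm above the table), 126 mm from the ring axis, beyond the pointer. The dots, from the closed to the open end, are 6, 9, 12, 15 and 18 mm in diameter, at ring angles 0.30, 0.65, 1.00, 1.35 and 1.70 rad; the middle one is at 1.00 rad.
- lens_cap: Loose black lens cap, a disc 60 mm in diameter and 14 mm thick, lying on a rear corner of the projector's top, away from the lever. Origin: centre of its underside. Not to be moved.
- ink_jar: Loose amber glass ink jar, 54 mm in diameter, 55 mm tall, on the table to the left of the projector. Origin: centre of its underside. Not to be moved.
- small_ink_jar: Loose clear glass ink jar with a brass lid, 42 mm in diameter, 42 mm tall, on the table to the right of the projector. Origin: centre of its underside. Not to be moved.

How it is judged:
By the outcome, as a careful person would: the job done as asked, in the order asked, and still so for the second after the job is handed in, with the robot touching nothing.
It also fails if it takes over 72 s, if anything falls off the work surface, if the arm or the gripper's body presses on something with over 40 N, if the wrist force passes 120 N, or if a joint passes its speed limit or range.

## Robot

A 6-joint arm with a two-finger parallel gripper is mounted at the origin on the work surface. World frame = base frame: x ahead of the robot, y to its left, z up, the work surface at z = 0. Lengths are in m, angles in degrees, forces in N, time in s.
With the tool pointing down it reaches from about 0.4 to 0.825 m from the base axis. Payload 7 kg.
Tool frame: the origin (TCP) lies midway between the tips of the shut fingers; the grasp point (between the pads) lies r.pinch_z behind it (r.pinch_z is the distance from the TCP to the grasp point, in m); z points along the fingers, y is the line along which they close (so a half turn about z gives the same grasp; the last joint's range is limited). The gripper opens to 88 mm and grips with 3 to 60 N. Pads are 19 mm wide; open, the fingers measure 130 mm over their backs; the gripper's body (78 mm by 193 mm) begins 47 mm behind the grasp point.
Start: joints at [92.538, 20.546, 0.682, 0, -70.136, -16.507], TCP at [0.163, 0.655, 0.197] pointing down, gripper open.
Joint ranges: [-176.03, 176.03], [-82.01, 121.73], [-58.28, 71.71], [-173.87, 95.51], [-174.79, -0.11], [-173.66, 173.66]. Speed limits (degrees/s): [136.94, 136.94, 172.46, 180, 180, 180].

## Interface

Orientations are given as [roll, pitch, yaw] about the fixed x, y, z axes, in that order (R = Rz(yaw) Ry(pitch) Rx(roll)).
In Python, from plant import r, optics, job gives the robot as it stands.
- The arm moves only by the shell command python3 -m crank 'ROWS' [FORCE]. ROWS is JSON, a list of rows, each an object with "xyz": the shift along the tool's x, y, z in units of 30 mm (1.0 is 30 mm), a list of three; "delta_rot": the turn, a rotation vector about the tool's x, y, z in degrees, a list of three; "claw": the closure, from 0 (fully open) to 1 (shut). A call has 1 to 20 rows; each row is the pose to reach, as a shift and turn from the pose commanded when the call began, along the tool's axes at that moment; what a row does not reach only later rows make up. A row lasts 1/8 s, in which the tool goes at most 62.5 mm and 10.7 degrees, less where a joint would pass 70% of its speed; a pose out of reach is approached as far as the arm can. A call with a gripper value outside its range is refused whole. The fingers move at their own pace and stop on an object; FORCE is the grip in N (left out, the last holds). Time passes only in rows, so rows that repeat a pose let the fingers close. It gives the time, the measured TCP pose, the force, the opening and the grip force at its end, in the units of the state.
- r.get_state(): the state, without advancing time (a new reading comes with each control period).
- optics.capture(name): name is "scene" or "top" or "wrist"; returns a dict with "img" (400x640x3 uint8, blue, green, red), "fovy" (degrees; the focal length in pixels is half the picture's height over the tangent of half this angle, whatever the lens; pixels are square), "cx", "cy" (the principal point, pixels), "eye" and "rotation" of the camera in the world; the wrist camera has in their place "hand_eye" (4x4, takes a point from camera to tool coordinates, whose origin is the TCP and whose axes are the flange's). Camera axes: x right, y up, looking along -z (the intrinsics and any distortion apply to the point x, -y, -z); pixel columns grow to the right and rows downward; lengths in m; the calibration is good to about 2 mm. A picture is of the moment at which its call begins: read the wrist's pose just before it. There is no depth.
- job.close_job(): hands the job in; it is judged then, once.
The state is a dict: "time_s": time; "joints": joint angles; "qd": joint speeds; "joint_torque": joint torques, N m; "tcp_pos": TCP position; "eef_rot": TCP orientation; "contact_force": force on the tool from outside, world axes, zero at the start; "moment": the same for the moment, N m; "gripper_width": finger opening in m; "gripper_force": force on a finger pad.
Only numpy, scipy, OpenCV 4.12 (cv2) and the standard library are available. Lean on these libraries where they do the work, as an engineer would, in place of code of your own. Each camera call takes 0.05 s, during which the arm holds its last target. There are 200 camera calls.

## Working session

There is one attempt and no reset: what is moved stays moved. The work goes in short steps, Python scripts to look and compute and a shell command to move; the robot and the scene stay as the last step left them, time stands still between calls to the robot, and variables do not carry over. Pictures are saved under pics/ and viewed, at most 10 in all, crops included, and the job is handed in when it is done.

```bash
ls; mkdir -p pics
python3 - <<'E'
from plant import r,optics,job
import cv2
print(r.get_state(), r.pinch_z)
for n in ("scene","top"):
    c=optics.capture(n); cv2.imwrite(f"pics/{n}0.png",c["img"]); print(n,{k:v for k,v in c.items() if k!="img"})
E
```

```text
pics
{'time_s': 0.0, 'joints': array([ 9.25398535e+01,  2.05922137e+01,  6.32911412e-01, -1.74931176e-02,
       -7.01354704e+01, -1.65066284e+01]), 'qd': array([ 0.02994218, -0.00323292, -0.03334953,  0.00862349, -0.01759366,
        0.06952766]), 'joint_torque': array([ 8.63644673e-04, -5.82716274e+01,  2.93061072e+01,  6.99706972e+00,
        7.16474999e-03, -1.50871174e-04]), 'tcp_pos': array([0.16283871, 0.65450988, 0.19581565]), 'eef_rot': array([ 1.79904461e+02, -1.11628754e-02, -1.39727233e+01]), 'contact_force': array([ 0.07912145, -0.2905571 , -0.15294686]), 'moment': array([-0.01399448, -0.00972075,  0.01311293]), 'gripper_force': 0.0, 'gripper_width': 0.0874726130626795} 0.0188
scene {'fovy': 45.94334837650366, 'cx': 328.8269621891919, 'cy': 193.87092304155615, 'eye': array([ 1.33153573, -0.20658244,  0.82404623]), 'rotation': array([47.98528603,  0.20980963, 70.57831453])}
top {'fovy': 42.01972205123076, 'cx': 322.9441058249665, 'cy': 209.07330751170264, 'eye': array([0.34759043, 0.04617819, 1.3185597 ]), 'rotation': array([ 10.32305382,   0.38144258, -89.52736108])}
```

View pics/scene0.png

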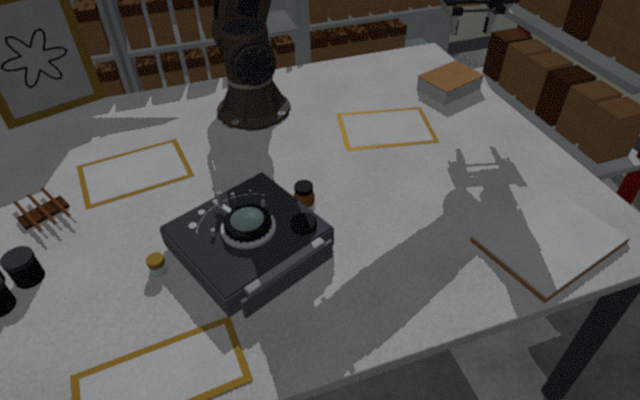

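View pics/top0.png

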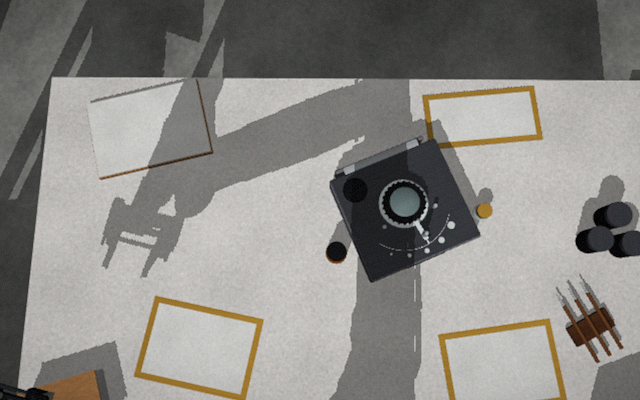

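The top view shows the projector with its ring at about (404,203), the lever pointing to about (428,240), the cap at (355,190), and the jars at (337,252) and (485,211). Next I'll enlarge both views around the ring.

```bash
cat > h.py <<'E'
import numpy as np
from scipy.spatial.transform import Rotation as R
def Rc(c): return R.from_euler('xyz',c['rotation'],degrees=True).as_matrix()
def f(c): return 200/np.tan(np.radians(c['fovy']/2))
def ray(c,p):
    d=np.array([(p[0]-c['cx'])/f(c),-(p[1]-c['cy'])/f(c),-1.]); return Rc(c)@d
def at(c,p,z):
    d=ray(c,p); return c['eye']+d*(z-c['eye'][2])/d[2]
def proj(c,X):
    q=Rc(c).T@(np.asarray(X)-c['eye']); return np.array([c['cx']-f(c)*q[0]/q[2],c['cy']+f(c)*q[1]/q[2]])
def tri(c1,p1,c2,p2):
    d1,d2=ray(c1,p1),ray(c2,p2); A=np.c_[d1,-d2]
    s=np.linalg.lstsq(A,c2['eye']-c1['eye'],rcond=None)[0]
    a,b=c1['eye']+s[0]*d1,c2['eye']+s[1]*d2; return (a+b)/2,np.linalg.norm(a-b)
def wrist(c,s):
    T=np.eye(4);T[:3,:3]=R.from_euler('xyz',s['eef_rot'],degrees=True).as_matrix();T[:3,3]=s['tcp_pos']
    M=T@c['hand_eye']; c['eye']=M[:3,3]; c['rotation']=R.from_matrix(M[:3,:3]).as_euler('xyz',degrees=True); return c
E
python3 - <<'E'
import cv2,numpy as np
a=cv2.imread('pics/top0.png')[130:290,320:500]; b=cv2.imread('pics/scene0.png')[165:315,150:340]
a=cv2.resize(a,None,fx=2.2*1,fy=2.2,interpolation=2);b=cv2.resize(b,(400,316),interpolation=2)
h=max(a.shape[0],b.shape[0]); o=np.zeros((h,a.shape[1]+b.shape[1],3),np.uint8);o[:a.shape[0],:a.shape[1]]=a;o[:b.shape[0],a.shape[1]:]=b
cv2.imwrite('pics/crop.png',cv2.convertScaleAbs(o,alpha=1.6));print(o.shape,a.shape)
E
```

```text
(352, 796, 3) (352, 396, 3)
```

View pics/crop.png

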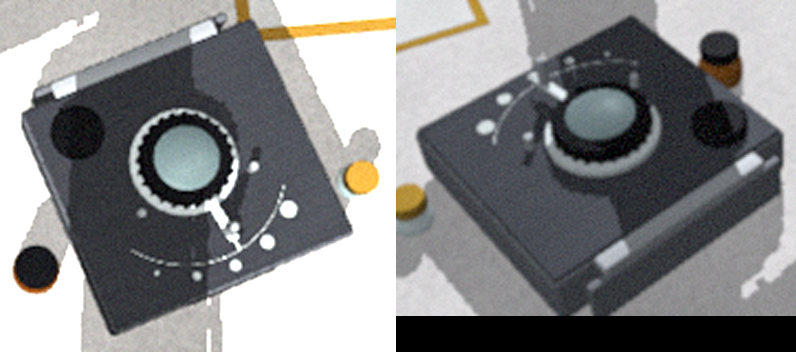

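The crop shows the dots, from small to big, in the top crop at (157,273), (197,276), (236,265), (267,242) and (288,209). In the scene crop they run (606,54), (570,61), (533,77), (504,99) and (486,127). The closed peg is at (142,213), and the pointer tip is near (240,250).

```bash
cat > fit.py <<'E'
from h import *
from plant import r,optics
from scipy.optimize import least_squares
ct,cs=optics.capture('top'),optics.capture('scene')
A=np.array([.3,.65,1,1.35,1.7])
t=np.array([(157,273),(197,276),(236,265),(267,242),(288,209)])/2.2+[320,130]
s=np.array([(606-396,54),(570-396,61),(533-396,77),(504-396,99),(486-396,127)])/2.105+[150,165]
for i in range(5):
    X,e=tri(ct,t[i],cs,s[i]); print(i,X.round(4),'gap',round(e,4))
def pts(v): a=np.pi-.95+A+v[2]; return np.c_[v[0]+.126*np.cos(a),v[1]+.126*np.sin(a),0*a+.07]
for use in ('t','s','ts'):
    def res(v):
        o=[]
        if 't' in use:o+=[proj(ct,X)-p for X,p in zip(pts(v),t)]
        if 's' in use:o+=[proj(cs,X)-p for X,p in zip(pts(v),s)]
        return np.ravel(o)
    q=least_squares(res,[.55,-.1,-.3]); print(use,q.x.round(4),np.degrees(q.x[2]).round(2),'rms px',np.sqrt(np.mean(q.fun**2)).round(2))
v=q.x
for n,p in(('tip',(240,250)),('knob',(234,229))):
    z=.087 if n=='tip' else .125
    X=at(ct,np.array(p)/2.2+[320,130],z)[:2]-v[:2]; print(n,np.hypot(*X),'q',(np.arctan2(X[1],X[0])-v[2]-np.pi+.95)%(2*np.pi))
E
python3 fit.py
```

```text
0 [ 0.4666 -0.1074  0.0706] gap 0.0021
1 [ 0.4638 -0.1497  0.0703] gap 0.0046
2 [ 0.4761 -0.1931  0.0698] gap 0.0035
3 [ 0.5014 -0.2281  0.0703] gap 0.0024
4 [ 0.538  -0.2522  0.0704] gap 0.0025
t [ 0.5886 -0.1385  0.408 ] 23.38 rms px 0.11
s [ 0.5892 -0.1358  0.4045] 23.18 rms px 0.29
ts [ 0.5888 -0.137   0.4068] 23.31 rms px 0.51
tip 0.11491925478791377 q 1.0842999020596462
knob 0.0930346688857154 q 1.0610696028823101
```

```bash
cat > plan.py <<'E'
from h import *
from plant import r
C=np.array([.5888,-.137]);YAW=.4068
def pose(q,off,z,rad=.09,yq=None):   # TCP off m tangentially (towards open) from the knob at q
    th=np.pi-.95+q+YAW; p=C+rad*np.array([np.cos(th),np.sin(th)])+off*np.array([-np.sin(th),np.cos(th)])
    return [*p,z,np.degrees(th)+90]
def rows(ws):
    s=r.get_state(); M=R.from_euler('xyz',s['eef_rot'],degrees=True)
    for x,y,z,w in ws:
        d=M.inv().apply(np.array([x,y,z])-s['tcp_pos'])/.03
        rv=(M.inv()*R.from_euler('xyz',[180,0,w],degrees=True)).as_rotvec(degrees=True)
        print('target',np.round([x,y,z,(w+180)%360-180],3),'xyz',d.round(2),'rot',rv.round(1))
E
python3 -c "
from plan import *
rows([[.45,.35,.22,-14],[.52,0,.22,-40],pose(1.07,.036,.2)])"
```

```text
target [  0.45   0.35   0.22 -14.  ] xyz [11.74  7.55 -0.79] rot [ 0.1 -0.   0. ]
target [  0.52   0.     0.22 -40.  ] xyz [16.82 18.31 -0.77] rot [ 0.1 -0.  26. ]
target [  0.529  -0.213   0.2   -59.817] xyz [18.83 25.13 -0.1 ] rot [ 0.1 -0.  45.8]
```

```bash
python3 -m crank '[{"xyz":[11.7,7.5,-0.8],"delta_rot":[0,0,0],"claw":1},{"xyz":[11.7,7.5,-0.8],"delta_rot":[0,0,0],"claw":1},{"xyz":[11.7,7.5,-0.8],"delta_rot":[0,0,0],"claw":1},{"xyz":[11.7,7.5,-0.8],"delta_rot":[0,0,0],"claw":1},{"xyz":[11.7,7.5,-0.8],"delta_rot":[0,0,0],"claw":1},{"xyz":[11.7,7.5,-0.8],"delta_rot":[0,0,0],"claw":1},{"xyz":[11.7,7.5,-0.8],"delta_rot":[0,0,0],"claw":1},{"xyz":[16.8,18.3,-0.8],"delta_rot":[0,0,26],"claw":1},{"xyz":[16.8,18.3,-0.8],"delta_rot":[0,0,26],"claw":1},{"xyz":[16.8,18.3,-0.8],"delta_rot":[0,0,26],"claw":1},{"xyz":[16.8,18.3,-0.8],"delta_rot":[0,0,26],"claw":1},{"xyz":[16.8,18.3,-0.8],"delta_rot":[0,0,26],"claw":1},{"xyz":[16.8,18.3,-0.8],"delta_rot":[0,0,26],"claw":1},{"xyz":[18.8,25.1,-0.1],"delta_rot":[0,0,45.8],"claw":1},{"xyz":[18.8,25.1,-0.1],"delta_rot":[0,0,45.8],"claw":1},{"xyz":[18.8,25.1,-0.1],"delta_rot":[0,0,45.8],"claw":1},{"xyz":[18.8,25.1,-0.1],"delta_rot":[0,0,45.8],"claw":1},{"xyz":[18.8,25.1,-0.1],"delta_rot":[0,0,45.8],"claw":1},{"xyz":[18.8,25.1,-0.1],"delta_rot":[0,0,45.8],"claw":1},{"xyz":[18.8,25.1,-0.1],"delta_rot":[0,0,45.8],"claw":1}]' 10
python3 - <<'E'
from plan import *
from plant import optics
import cv2
s=r.get_state(); c=wrist(optics.capture('wrist'),s); cv2.imwrite('pics/w1.png',c['img'])
print(s['time_s'],s['tcp_pos'],s['eef_rot'],s['joints'],s['gripper_width'])
for q in (0.3,.65,1,1.35,1.7):
    th=np.pi-.95+q+YAW; print(q,proj(c,[C[0]+.126*np.cos(th),C[1]+.126*np.sin(th),.07]).round(1))
print('knob',proj(c,[*pose(1.07,0,0)[:2],.125]),'tcp',proj(c,s['tcp_pos']))
E
```

```text
time_s: 2.7
tcp_pos: [0.5287, -0.2109, 0.2]
eef_rot: [-180.0, -0.0, -59.7]
contact_force: [0.0, -0.0, 0.8]
gripper_width: 0.0001
gripper_force: 0.0
2.7 [ 0.52870114 -0.21094489  0.20001602] [-1.79976204e+02 -1.05956978e-02 -5.96946027e+01] [-2.06329592e+00  1.04960630e+01 -1.26814233e+01 -4.12349407e-03
 -6.67967430e+01  3.23703192e+01] 0.00010591722178669222
0.3 [315.4 297.8]
0.65 [340.2 265.9]
1 [352.3 226. ]
1.35 [348.8 181.8]
1.7 [328.4 138.6]
knob [315.01416068 240.79326678] tcp [313.55197124 239.8322216 ]
```

View pics/w1.png

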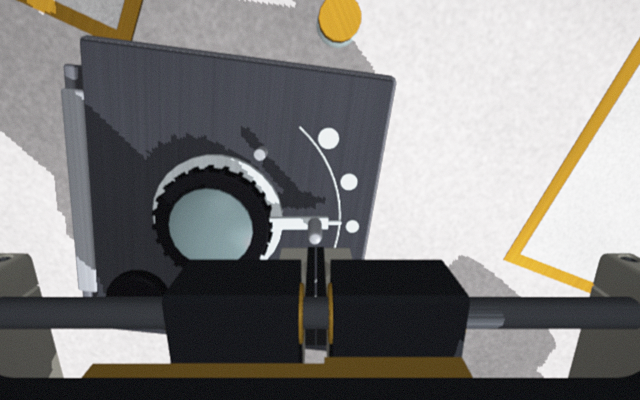

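The predicted dots land on the pictured ones ((328,138), (349,182), (352,227)), and the knob top is near (315,240) as predicted. The pointer is just past the middle dot, towards open. I'll descend beside the knob on its open side.

```bash
python3 -m crank '[{"xyz":[0,0,1.2],"delta_rot":[0,0,0],"claw":1},{"xyz":[0,0,2.4],"delta_rot":[0,0,0],"claw":1},{"xyz":[0,0,3.2],"delta_rot":[0,0,0],"claw":1},{"xyz":[0,0,3.2],"delta_rot":[0,0,0],"claw":1},{"xyz":[0,0,3.2],"delta_rot":[0,0,0],"claw":1}]'
python3 -c "
from plan import *
rows([pose(1.07-i*.107,.016 if i else .024,.103) for i in range(0,8)])"
```

```text
time_s: 3.38
tcp_pos: [0.5294, -0.2116, 0.105]
eef_rot: [-179.9, -0.1, -59.7]
contact_force: [0.4, -0.1, -0.7]
gripper_width: 0.0009
gripper_force: 0.0
target [  0.523  -0.203   0.103 -59.817] xyz [-0.36  0.04  0.07] rot [-0.1 -0.1  0.1]
target [  0.513  -0.188   0.103 -65.947] xyz [-0.95  0.08  0.07] rot [-0.1 -0.1  6.2]
target [  0.508  -0.18    0.103 -72.078] xyz [-1.27  0.08  0.07] rot [-0.1 -0.1 12.4]
target [  0.504  -0.171   0.103 -78.209] xyz [-1.6   0.05  0.07] rot [-0.1 -0.1 18.5]
target [  0.501  -0.162   0.103 -84.339] xyz [-1.92 -0.01  0.06] rot [-0.1 -0.1 24.6]
target [  0.499  -0.152   0.103 -90.47 ] xyz [-2.23 -0.11  0.06] rot [-0.1 -0.  30.8]
target [  0.498  -0.143   0.103 -96.6  ] xyz [-2.52 -0.24  0.06] rot [-0.1 -0.  36.9]
target [   0.497   -0.133    0.103 -102.731] xyz [-2.81 -0.41  0.06] rot [-0.1 -0.  43. ]
```

```bash
python3 -m crank '[{"xyz":[-0.2,0,0],"delta_rot":[0,0,0],"claw":1},{"xyz":[-0.35,0.05,0],"delta_rot":[0,0,0],"claw":1},{"xyz":[-0.5,0.05,0],"delta_rot":[0,0,1.5],"claw":1},{"xyz":[-0.65,0.05,0],"delta_rot":[0,0,3],"claw":1},{"xyz":[-0.8,0.05,0],"delta_rot":[0,0,4.5],"claw":1},{"xyz":[-0.95,0.07,0],"delta_rot":[0,0,6],"claw":1},{"xyz":[-1.1,0.08,0],"delta_rot":[0,0,9],"claw":1},{"xyz":[-1.27,0.08,0],"delta_rot":[0,0,12],"claw":1},{"xyz":[-1.43,0.07,0],"delta_rot":[0,0,15],"claw":1},{"xyz":[-1.6,0.05,0],"delta_rot":[0,0,18],"claw":1},{"xyz":[-1.76,0.02,0],"delta_rot":[0,0,21.5],"claw":1},{"xyz":[-1.92,-0.01,0],"delta_rot":[0,0,24.5],"claw":1},{"xyz":[-1.92,-0.01,0],"delta_rot":[0,0,24.5],"claw":1}]'
python3 - <<'E'
from plan import *
from plant import optics
import cv2
s=r.get_state(); c=wrist(optics.capture('wrist'),s); t=optics.capture('top')
a=cv2.resize(t['img'][130:290,320:500],None,fx=2,fy=2,interpolation=2); b=cv2.resize(c['img'][40:360,80:560],(440,293))
o=np.zeros((320,800,3),np.uint8);o[:320,:360]=a;o[:293,360:]=b
cv2.imwrite('pics/w2.png',cv2.convertScaleAbs(o,alpha=1.4))
rows([pose(.75-i*.107,.016,.103) for i in range(0,8)])
E
```

```text
time_s: 5.0
tcp_pos: [0.4996, -0.1617, 0.1038]
eef_rot: [-180.0, 0.0, -84.3]
contact_force: [-0.6, 0.9, -0.2]
gripper_width: 0.0005
gripper_force: 0.0
target [  0.504  -0.171   0.103 -78.151] xyz [ 0.32 -0.11  0.03] rot [-0.  -0.  -6.1]
target [  0.501  -0.162   0.103 -84.282] xyz [ 0.   -0.03  0.03] rot [-0.  -0.   0.1]
target [  0.499  -0.152   0.103 -90.413] xyz [-0.32  0.01  0.03] rot [-0.  -0.   6.2]
target [  0.498  -0.143   0.103 -96.543] xyz [-0.65  0.01  0.03] rot [-0.  -0.  12.3]
target [   0.497   -0.133    0.103 -102.674] xyz [-0.97 -0.02  0.03] rot [-0.  -0.  18.5]
target [ 4.98000e-01 -1.23000e-01  1.03000e-01 -1.08804e+02] xyz [-1.29 -0.09  0.03] rot [-0.  -0.  24.6]
target [ 5.00000e-01 -1.14000e-01  1.03000e-01 -1.14935e+02] xyz [-1.6  -0.18  0.03] rot [-0.  -0.  30.7]
target [ 5.03000e-01 -1.04000e-01  1.03000e-01 -1.21066e+02] xyz [-1.9  -0.31  0.03] rot [-0.  -0.  36.9]
```

View pics/w2.png

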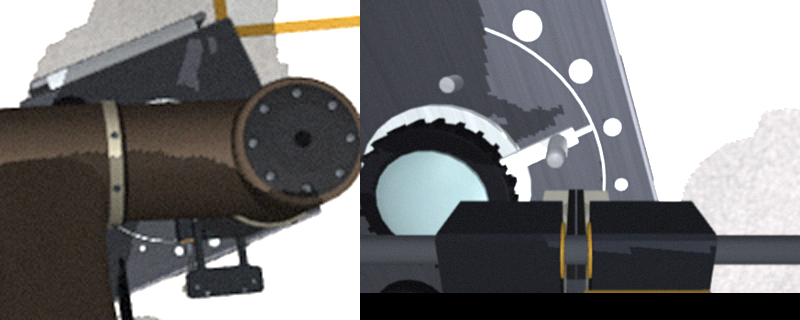

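Run:
```python
from plan import *
from plant import optics
import cv2
s=r.get_state(); c=wrist(optics.capture('wrist'),s); cv2.imwrite('pics/w3.png',c['img'])
print(s['tcp_pos'],s['eef_rot'],c['eye'],c['fovy'],'tcp',proj(c,s['tcp_pos']).round())
P=lambda q,rr,z:proj(c,[*pose(q,0,z,rr)[:3]]).round(0)
for q in (.3,.65,1,1.35): print(q,'dot',P(q,.126,.07),'knob top/bot',P(q,.09,.125),P(q,.09,.09),'tip',P(q,.114,.087))
v=np.array
print(at(c,[80+196*480/440,40+157*480/440],.125))
```

```text
[ 0.49981519 -0.16193827  0.10381073] [-1.79994190e+02 -3.61925234e-03 -8.42102211e+01] [ 0.50750233 -0.24467967  0.29264596] 58.521747982958985 tcp [314. 241.]
0.3 dot [353. 297.] knob top/bot [303. 332.] [304. 297.] tip [339. 305.]
0.65 dot [366. 241.] knob top/bot [312. 283.] [312. 254.] tip [350. 252.]
1 dot [356. 179.] knob top/bot [301. 229.] [303. 207.] tip [340. 192.]
1.35 dot [322. 118.] knob top/bot [267. 177.] [275. 163.] tip [306. 135.]
[ 0.51218563 -0.18592916  0.125     ]
```

View pics/w3.png

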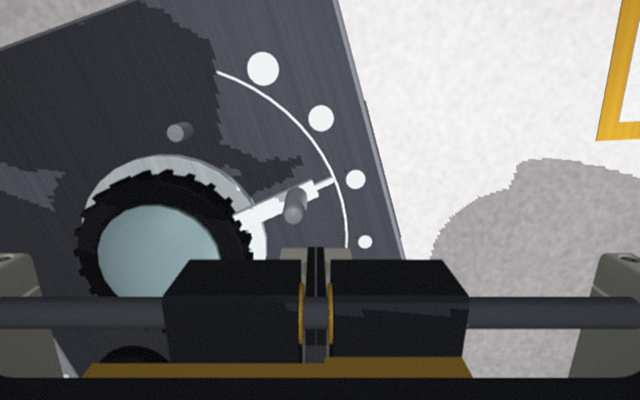

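Run:
```python
from plan import *
from plant import optics
import cv2
s=r.get_state(); c=optics.capture('scene')
x0,y0=170,130
a=cv2.resize(c['img'][y0:y0+130,x0:x0+170],None,fx=4.5,fy=4.5,interpolation=2)
cv2.imwrite('pics/s4.png',cv2.convertScaleAbs(a,alpha=1.6))
g=lambda X:((proj(c,X)-[x0,y0])*4.5).round()
print('tcp',g(s['tcp_pos']),'knob@1.1',g(pose(1.1,0,.125)[:3]),'knob@.64',g(pose(.64,0,.125)[:3]),'dot.65',g(pose(.65,0,.07,.126)[:3]))
```

```text
tcp [257. 289.] knob@1.1 [210. 284.] knob@.64 [283. 250.] dot.65 [276. 288.]
```

View pics/s4.png

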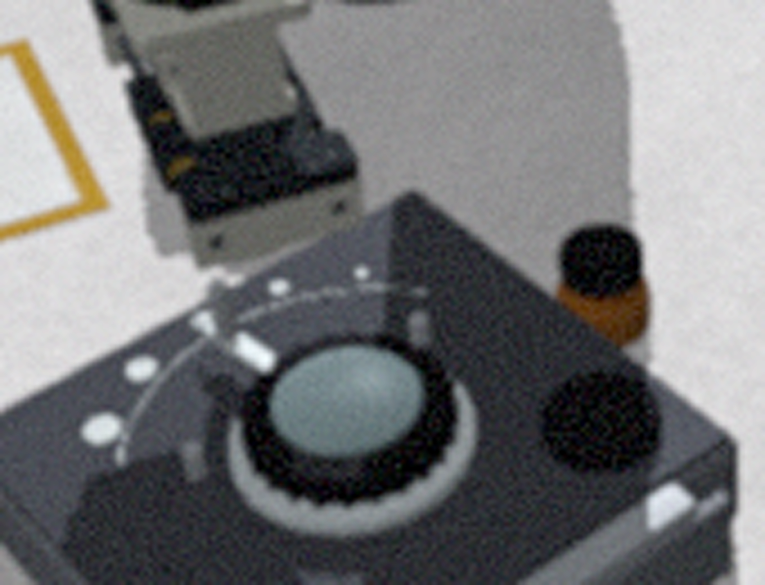

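Run:
```python
from plan import *
from plant import optics
s=r.get_state(); c=optics.capture('scene'); w=wrist(optics.capture('wrist'),s)
print(r.pinch_z,w['hand_eye'].round(4))
M=R.from_euler('xyz',s['eef_rot'],degrees=True)
x0,y0=170,130
for n,t in (('body0',-.066),('tip',0),):
  for sx in(-1,1):
    for sy in (-1,1):
      k=(.039,.0965) if n=='body0' else (.0095,.02)
      print(n,sx,sy,((proj(c,s['tcp_pos']+M.apply([sx*k[0],sy*k[1],t]))-[x0,y0])*4.5).round())
```

```text
0.0188 [[-5.000e-04  9.531e-01  3.026e-01  8.310e-02]
 [ 1.000e+00  8.000e-04 -7.000e-04  7.000e-04]
 [-9.000e-04  3.026e-01 -9.531e-01 -1.888e-01]
 [ 0.000e+00  0.000e+00  0.000e+00  1.000e+00]]
body0 -1 -1 [377. 285.]
body0 -1 1 [259.  62.]
body0 1 -1 [211. 335.]
body0 1 1 [111. 101.]
tip -1 -1 [287. 308.]
tip -1 1 [264. 260.]
tip 1 -1 [250. 319.]
tip 1 1 [228. 271.]
```

The scene view shows no finger at the projected TCP (257,289). The knob is at (210,290) and hasn't moved. So the real tips must sit about 30 mm higher than the stated TCP, and they passed over the 125 mm pin. The wrist picture agrees: the tip edge is at row 248, where I'd expect about 225. I'll go back over to the open side and work lower, checking the force.

```bash
python3 -c "
from plan import *
rows([[.4998,-.1619,.14,-84.2],pose(1.1,.038,.14),pose(1.1,.038,.085)])"
```

```text
target [  0.5    -0.162   0.14  -84.2  ] xyz [-0.01 -0.   -1.21] rot [ 0.  -0.  -0.1]
target [  0.532  -0.217   0.14  -58.098] xyz [ 1.93 -0.9  -1.21] rot [  0.    0.  -26.2]
target [  0.532  -0.217   0.085 -58.098] xyz [ 1.93 -0.9   0.62] rot [  0.    0.  -26.2]
```

```bash
python3 -m crank '[{"xyz":[0,0,-1.2],"delta_rot":[0,0,0],"claw":1},{"xyz":[0,0,-1.2],"delta_rot":[0,0,0],"claw":1},{"xyz":[1,-0.45,-1.2],"delta_rot":[0,0,-13],"claw":1},{"xyz":[1.93,-0.9,-1.2],"delta_rot":[0,0,-26],"claw":1},{"xyz":[1.93,-0.9,-1.2],"delta_rot":[0,0,-26],"claw":1},{"xyz":[1.93,-0.9,-1.2],"delta_rot":[0,0,-26],"claw":1},{"xyz":[1.93,-0.9,-0.6],"delta_rot":[0,0,-26],"claw":1},{"xyz":[1.93,-0.9,0],"delta_rot":[0,0,-26],"claw":1},{"xyz":[1.93,-0.9,0.3],"delta_rot":[0,0,-26],"claw":1},{"xyz":[1.93,-0.9,0.6],"delta_rot":[0,0,-26],"claw":1},{"xyz":[1.93,-0.9,0.6],"delta_rot":[0,0,-26],"claw":1}]'
python3 - <<'E'
from plan import *
from plant import optics
import cv2
s=r.get_state(); c=optics.capture('scene'); w=wrist(optics.capture('wrist'),s)
x0,y0=170,130
a=cv2.resize(c['img'][y0:y0+130,x0-50:x0+120],(520,398),interpolation=2); b=cv2.resize(w['img'][100:300,240:380],(278,398))
cv2.imwrite('pics/s5.png',cv2.convertScaleAbs(np.hstack([a,b]),alpha=1.6))
g=lambda X:((proj(c,X)-[x0-50,y0])*520/170).round()
for h in (0,.02,.03,.04): print('tip',h,g(s['tcp_pos']+[0,0,h]))
print(g(pose(1.1,0,.125)[:3]))
rows([pose(1.1-i*.107,.030 if i==0 else .016,.077) for i in range(6)])
E
```

```text
time_s: 6.68
tcp_pos: [0.5321, -0.2168, 0.0853]
eef_rot: [180.0, 0.0, -58.3]
contact_force: [0.3, 0.3, 0.6]
gripper_width: 0.0005
gripper_force: 0.0
tip 0 [265. 260.]
tip 0.02 [260. 240.]
tip 0.03 [257. 230.]
tip 0.04 [255. 220.]
[296. 193.]
target [  0.528  -0.21    0.077 -58.098] xyz [-0.27  0.01  0.3 ] rot [-0.  -0.  -0.2]
target [  0.515  -0.191   0.077 -64.228] xyz [-1.06  0.05  0.3 ] rot [-0. -0.  6.]
target [  0.509  -0.182   0.077 -70.359] xyz [-1.39  0.05  0.3 ] rot [-0.  -0.  12.1]
target [  0.505  -0.174   0.077 -76.49 ] xyz [-1.71  0.03  0.3 ] rot [-0.  -0.  18.2]
target [ 5.020e-01 -1.640e-01  7.700e-02 -8.262e+01] xyz [-2.03 -0.04  0.3 ] rot [-0.  -0.  24.4]
target [ 4.9900e-01 -1.5500e-01  7.7000e-02 -8.8751e+01] xyz [-2.34 -0.14  0.3 ] rot [-0.  -0.  30.5]
```

View pics/s5.png

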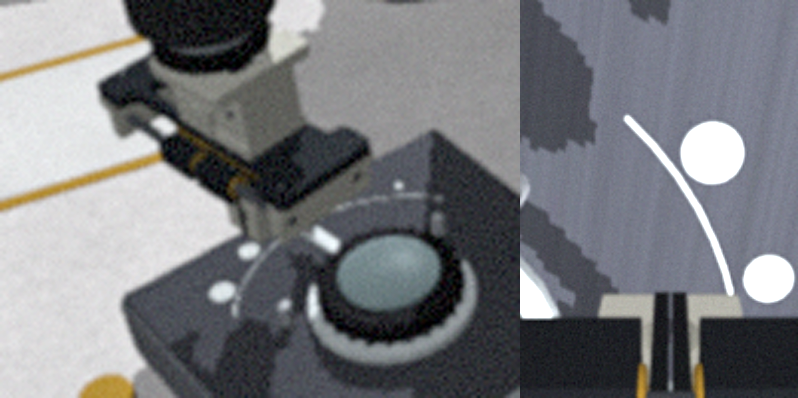

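The fingertip bottom shows at about (262,242), which corresponds to 20–25 mm above the stated TCP. At stated z 0.082 the real tips are about 105 mm up, which is right for the pin. Now I push towards closed.

```bash
python3 -m crank '[{"xyz":[-0.1,0,0.1],"delta_rot":[0,0,0],"claw":1},{"xyz":[-0.27,0,0.1],"delta_rot":[0,0,0],"claw":1},{"xyz":[-0.45,0.02,0.1],"delta_rot":[0,0,1],"claw":1},{"xyz":[-0.6,0.03,0.1],"delta_rot":[0,0,2],"claw":1},{"xyz":[-0.75,0.04,0.1],"delta_rot":[0,0,3],"claw":1},{"xyz":[-0.9,0.05,0.1],"delta_rot":[0,0,4.5],"claw":1},{"xyz":[-1.06,0.05,0.1],"delta_rot":[0,0,6],"claw":1},{"xyz":[-1.22,0.05,0.1],"delta_rot":[0,0,9],"claw":1},{"xyz":[-1.39,0.05,0.1],"delta_rot":[0,0,12],"claw":1},{"xyz":[-1.55,0.04,0.1],"delta_rot":[0,0,15],"claw":1},{"xyz":[-1.71,0.03,0.1],"delta_rot":[0,0,18],"claw":1},{"xyz":[-1.71,0.03,0.1],"delta_rot":[0,0,18],"claw":1}]'
cat > look.py <<'E'
# lever angle from wrist image: sample bright aluminium arm along rays (r 62..78 mm, z .09)
from plan import *
from plant import optics
import cv2
def prof(c,lo,hi,z=.09,qs=np.arange(-.1,2,.01)):
    g=cv2.GaussianBlur(cv2.cvtColor(c['img'],cv2.COLOR_BGR2GRAY),(3,3),0).astype(np.float32); o=[]
    for q in qs:
        p=np.array([proj(c,pose(q,0,z,rr)[:3]) for rr in np.linspace(lo,hi,8)],np.float32)
        o.append(cv2.remap(g,p[None,:,0],p[None,:,1],cv2.INTER_LINEAR,borderValue=0).mean())
    return qs,np.array(o)
if __name__=='__main__':
    s=r.get_state(); c=wrist(optics.capture('wrist'),s); cv2.imwrite('pics/wl.png',c['img'])
    th=np.arctan2(*(s['tcp_pos'][:2]-C)[::-1]); print('tcp q',(th-np.pi+.95-YAW)%(2*np.pi), 'F',s['contact_force'].round(1))
    for z,lo,hi in ((.09,.058,.078),(.087,.104,.113)):
        qs,o=prof(c,lo,hi,z); k=np.argsort(o)[::-1][:8]; print(lo,'brightest q',qs[k].round(2),o[k].round())
E
python3 look.py
```

```text
time_s: 8.28
tcp_pos: [0.5047, -0.1734, 0.0829]
eef_rot: [-180.0, -0.0, -76.3]
contact_force: [0.6, -0.4, -0.2]
gripper_width: 0.0004
gripper_force: 0.3
tcp q 0.9520764183663726 F [ 0.6 -0.4 -0.2]
0.058 brightest q [0.94 0.93 1.99 0.95 0.92 0.96 1.37 1.36] [109. 109. 109. 108. 106. 104. 104. 104.]
0.104 brightest q [0.88 0.89 0.87 0.9  0.86 0.91 0.85 0.99] [127. 126. 123. 118. 114. 109. 109. 106.]
```

Run:
```python
from plan import *
from plant import optics
import cv2
s=r.get_state(); c=wrist(cv2 and optics.capture('wrist'),s)
P=lambda q,rr,z:((proj(c,pose(q,0,z,rr)[:3])-[220,120])*4).round()
for q in (.65,.77,.88,.95,1,1.1): print(q,'tip',P(q,.113,.087),'knobtop',P(q,.09,.125),'dot',P(q,.126,.07))
o=cv2.resize(c['img'][120:270,220:420],None,fx=4,fy=4,interpolation=2)
cv2.imwrite('pics/w6.png',cv2.convertScaleAbs(o,alpha=1.3))
```

```text
0.65 tip [522. 683.] knobtop [365. 830.] dot [593. 635.]
0.77 tip [532. 601.] knobtop [371. 753.] dot [604. 549.]
0.88 tip [531. 523.] knobtop [367. 680.] dot [605. 467.]
0.95 tip [525. 472.] knobtop [360. 633.] dot [600. 414.]
1 tip [519. 435.] knobtop [352. 599.] dot [594. 375.]
1.1 tip [499. 361.] knobtop [331. 530.] dot [575. 297.]
```

View pics/w6.png

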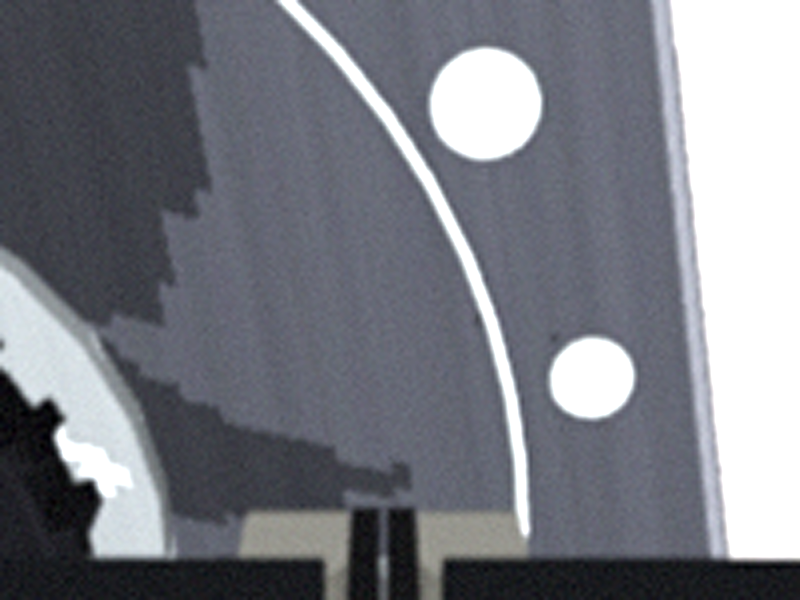

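The lever has moved with the fingers: it's no longer visible at its old place and the middle dot at (594,375) is clear. I'll continue to the stop.

```bash
python3 -c "
from plan import *
rows([pose(.77-i*.1,.016,.082) for i in range(9)])"
```

```text
target [  0.505  -0.173   0.082 -77.005] xyz [-0.02 -0.01  0.03] rot [-0.   0.   0.8]
target [ 5.0200e-01 -1.6400e-01  8.2000e-02 -8.2735e+01] xyz [-0.33  0.03  0.03] rot [-0.   0.   6.5]
target [ 4.9900e-01 -1.5500e-01  8.2000e-02 -8.8464e+01] xyz [-0.63  0.03  0.03] rot [-0.   0.  12.3]
target [ 4.9800e-01 -1.4600e-01  8.2000e-02 -9.4194e+01] xyz [-0.93  0.01  0.03] rot [-0.  0. 18.]
target [ 4.9700e-01 -1.3700e-01  8.2000e-02 -9.9924e+01] xyz [-1.23 -0.05  0.03] rot [-0.   0.  23.7]
target [ 4.98000e-01 -1.28000e-01  8.20000e-02 -1.05653e+02] xyz [-1.53 -0.14  0.03] rot [-0.   0.  29.4]
target [ 4.99000e-01 -1.19000e-01  8.20000e-02 -1.11383e+02] xyz [-1.81 -0.25  0.03] rot [-0.   0.  35.2]
target [ 5.01000e-01 -1.10000e-01  8.20000e-02 -1.17112e+02] xyz [-2.08 -0.4   0.03] rot [-0.   0.  40.9]
target [ 5.05000e-01 -1.02000e-01  8.20000e-02 -1.22842e+02] xyz [-2.33 -0.56  0.03] rot [-0.   0.  46.6]
```

Push to nominal 0.17 first.

```bash
python3 -m crank '[{"xyz":[-0.16,0.02,0],"delta_rot":[0,0,3],"claw":1},{"xyz":[-0.33,0.03,0],"delta_rot":[0,0,6.5],"claw":1},{"xyz":[-0.48,0.03,0],"delta_rot":[0,0,9.5],"claw":1},{"xyz":[-0.63,0.03,0],"delta_rot":[0,0,12.3],"claw":1},{"xyz":[-0.78,0.02,0],"delta_rot":[0,0,15],"claw":1},{"xyz":[-0.93,0.01,0],"delta_rot":[0,0,18],"claw":1},{"xyz":[-1.08,-0.02,0],"delta_rot":[0,0,21],"claw":1},{"xyz":[-1.23,-0.05,0],"delta_rot":[0,0,23.7],"claw":1},{"xyz":[-1.38,-0.1,0],"delta_rot":[0,0,26.5],"claw":1},{"xyz":[-1.53,-0.14,0],"delta_rot":[0,0,29.4],"claw":1},{"xyz":[-1.67,-0.2,0],"delta_rot":[0,0,32.3],"claw":1},{"xyz":[-1.81,-0.25,0],"delta_rot":[0,0,35.2],"claw":1},{"xyz":[-1.81,-0.25,0],"delta_rot":[0,0,35.2],"claw":1}]'
python3 -c "
from plan import *
rows([pose(.17-i*.05,.016,.082) for i in range(6)])"
```

```text
time_s: 10.0
tcp_pos: [0.4989, -0.1192, 0.0827]
eef_rot: [180.0, -0.0, -111.4]
contact_force: [1.0, -1.4, -0.0]
gripper_width: 0.0005
gripper_force: 0.4
target [ 4.99000e-01 -1.19000e-01  8.20000e-02 -1.11383e+02] xyz [-0.01 -0.01  0.02] rot [ 0. -0. -0.]
target [ 5.00000e-01 -1.15000e-01  8.20000e-02 -1.14248e+02] xyz [-0.16  0.02  0.02] rot [ 0.  -0.   2.8]
target [ 5.01000e-01 -1.10000e-01  8.20000e-02 -1.17112e+02] xyz [-0.31  0.03  0.02] rot [ 0.  -0.   5.7]
target [ 5.03000e-01 -1.06000e-01  8.20000e-02 -1.19977e+02] xyz [-0.46  0.04  0.02] rot [ 0.  -0.   8.6]
target [ 5.05000e-01 -1.02000e-01  8.20000e-02 -1.22842e+02] xyz [-0.61  0.04  0.02] rot [ 0.  -0.  11.4]
target [ 5.06000e-01 -9.70000e-02  8.20000e-02 -1.25707e+02] xyz [-0.77  0.03  0.02] rot [ 0.  -0.  14.3]
```

```bash
python3 -m crank '[{"xyz":[-0.08,0.01,0],"delta_rot":[0,0,1.5],"claw":1},{"xyz":[-0.16,0.02,0],"delta_rot":[0,0,3],"claw":1},{"xyz":[-0.24,0.03,0],"delta_rot":[0,0,4.5],"claw":1},{"xyz":[-0.31,0.03,0],"delta_rot":[0,0,5.7],"claw":1},{"xyz":[-0.36,0.03,0],"delta_rot":[0,0,6.5],"claw":1},{"xyz":[-0.36,0.03,0],"delta_rot":[0,0,6.5],"claw":1}]'
python3 -m crank '[{"xyz":[-0.04,0,0],"delta_rot":[0,0,0.7],"claw":1},{"xyz":[-0.08,0,0],"delta_rot":[0,0,1.4],"claw":1},{"xyz":[-0.08,0,0],"delta_rot":[0,0,1.4],"claw":1}]'
```

```text
time_s: 10.75
tcp_pos: [0.5022, -0.1086, 0.0827]
eef_rot: [180.0, 0.0, -118.0]
contact_force: [-0.8, -1.0, -0.5]
gripper_width: 0.0004
gripper_force: 0.4
time_s: 11.12
tcp_pos: [0.5033, -0.1066, 0.0827]
eef_rot: [180.0, -0.0, -119.4]
contact_force: [-0.6, -0.8, 0.5]
gripper_width: 0.0003
gripper_force: 0.6
```

```bash
python3 -m crank '[{"xyz":[-0.04,0,0],"delta_rot":[0,0,0.7],"claw":1},{"xyz":[-0.07,0,0],"delta_rot":[0,0,1.2],"claw":1},{"xyz":[-0.07,0,0],"delta_rot":[0,0,1.2],"claw":1}]'
```

```text
time_s: 11.5
tcp_pos: [0.5043, -0.1048, 0.0827]
eef_rot: [180.0, 0.0, -120.6]
contact_force: [-1.6, 0.1, 0.6]
gripper_width: 0.0008
gripper_force: 0.6
```

```bash
python3 -m crank '[{"xyz":[-0.03,0,0],"delta_rot":[0,0,0.5],"claw":1},{"xyz":[-0.05,0,0],"delta_rot":[0,0,0.8],"claw":1},{"xyz":[-0.05,0,0],"delta_rot":[0,0,0.8],"claw":1}]'; python3 -m crank '[{"xyz":[-0.02,0,0],"delta_rot":[0,0,0.4],"claw":1},{"xyz":[-0.04,0,0],"delta_rot":[0,0,0.7],"claw":1},{"xyz":[-0.04,0,0],"delta_rot":[0,0,0.7],"claw":1}]'
```

```text
time_s: 11.88
tcp_pos: [0.5051, -0.1035, 0.0827]
eef_rot: [180.0, 0.0, -121.4]
contact_force: [-1.3, -1.6, 0.2]
gripper_width: 0.0005
gripper_force: 0.7
time_s: 12.25
tcp_pos: [0.5052, -0.1028, 0.0827]
eef_rot: [180.0, -0.0, -122.1]
contact_force: [-4.2, -3.4, 1.0]
gripper_width: 0.0006
gripper_force: 2.3
```

```bash
python3 -m crank '[{"xyz":[-0.02,0,0],"delta_rot":[0,0,0],"claw":1},{"xyz":[-0.02,0,0],"delta_rot":[0,0,0],"claw":1}]'; python3 -c "
from plan import *
s=r.get_state();print(s['contact_force']);th=np.arctan2(*(s['tcp_pos'][:2]-C)[::-1]);print((th-np.pi+.95-YAW)%(2*np.pi),np.hypot(*(s['tcp_pos'][:2]-C)))
rows([pose(0,.04,.082),pose(0,.04,.14),pose(0,-.04,.14),pose(0,-.04,.082)])"
```

```text
time_s: 12.5
tcp_pos: [0.5053, -0.1027, 0.0827]
eef_rot: [180.0, -0.1, -122.1]
contact_force: [-4.4, -5.9, 0.8]
gripper_width: 0.0004
gripper_force: 3.3
[-4.44431254 -5.85292423  0.80222855]
0.15355198656536634 0.09027507231741867
target [ 4.91000e-01 -1.25000e-01  8.20000e-02 -1.21123e+02] xyz [0.87 0.01 0.02] rot [ 0.  -0.1 -1. ]
target [   0.491   -0.125    0.14  -121.123] xyz [ 0.88  0.01 -1.91] rot [ 0.  -0.1 -1. ]
target [ 5.32000e-01 -5.60000e-02  1.40000e-01 -1.21123e+02] xyz [-1.79  0.06 -1.91] rot [ 0.  -0.1 -1. ]
target [ 5.32000e-01 -5.60000e-02  8.20000e-02 -1.21123e+02] xyz [-1.79  0.06  0.02] rot [ 0.  -0.1 -1. ]
```

The stop is confirmed: 7.3 N with no further motion. I'll back off, lift, cross to the closed side and lower.

```bash
python3 -m crank '[{"xyz":[0.4,0,0],"delta_rot":[0,0,0],"claw":1},{"xyz":[0.8,0,0],"delta_rot":[0,0,0],"claw":1},{"xyz":[0.8,0,0],"delta_rot":[0,0,0],"claw":1},{"xyz":[0.8,0,-1],"delta_rot":[0,0,0],"claw":1},{"xyz":[0.8,0,-2],"delta_rot":[0,0,0],"claw":1},{"xyz":[0.8,0,-2],"delta_rot":[0,0,0],"claw":1},{"xyz":[0.8,0,-2],"delta_rot":[0,0,0],"claw":1},{"xyz":[-0.5,0.05,-2],"delta_rot":[0,0,0],"claw":1},{"xyz":[-1.8,0.05,-2],"delta_rot":[0,0,0],"claw":1},{"xyz":[-1.8,0.05,-2],"delta_rot":[0,0,0],"claw":1},{"xyz":[-1.8,0.05,-2],"delta_rot":[0,0,0],"claw":1},{"xyz":[-1.8,0.05,-1],"delta_rot":[0,0,0],"claw":1},{"xyz":[-1.8,0.05,0],"delta_rot":[0,0,0],"claw":1},{"xyz":[-1.8,0.05,0],"delta_rot":[0,0,0],"claw":1},{"xyz":[-1.8,0.05,0],"delta_rot":[0,0,0],"claw":1}]'
python3 look.py; python3 -c "
from plan import *
rows([pose(0,-.02,.082)]+[pose(i*.1,-.014,.082) for i in range(0,10)])"
```

```text
time_s: 14.38
tcp_pos: [0.5338, -0.0559, 0.0837]
eef_rot: [-180.0, 0.0, -122.1]
contact_force: [-0.2, -0.7, 0.6]
gripper_width: 0.0004
gripper_force: 0.0
tcp q 5.851146192621219 F [-0.2 -0.7  0.6]
0.058 brightest q [ 0.05  0.06  0.04  0.03  0.01 -0.    0.02 -0.01] [188. 187. 184. 181. 180. 180. 180. 179.]
0.104 brightest q [-0.   -0.01  0.01 -0.02  0.33  0.34  0.41  0.26] [171. 166. 127. 117. 108. 108. 108. 108.]
target [ 5.22000e-01 -7.30000e-02  8.20000e-02 -1.21123e+02] xyz [0.71 0.03 0.07] rot [-0.1  0.1 -1. ]
target [ 5.19000e-01 -7.80000e-02  8.20000e-02 -1.21123e+02] xyz [0.91 0.03 0.07] rot [-0.1  0.1 -1. ]
target [ 5.13000e-01 -8.60000e-02  8.20000e-02 -1.15393e+02] xyz [1.21 0.05 0.07] rot [-0.1  0.  -6.7]
target [ 5.09000e-01 -9.40000e-02  8.20000e-02 -1.09664e+02] xyz [1.52 0.05 0.07] rot [ -0.1   0.  -12.4]
target [ 5.05000e-01 -1.02000e-01  8.20000e-02 -1.03934e+02] xyz [1.82 0.01 0.07] rot [ -0.1   0.  -18.1]
target [ 5.0200e-01 -1.1000e-01  8.2000e-02 -9.8205e+01] xyz [ 2.12 -0.05  0.07] rot [ -0.1   0.  -23.9]
target [ 4.9900e-01 -1.1900e-01  8.2000e-02 -9.2475e+01] xyz [ 2.4  -0.14  0.07] rot [ -0.1   0.  -29.6]
target [ 4.9800e-01 -1.2800e-01  8.2000e-02 -8.6746e+01] xyz [ 2.68 -0.26  0.07] rot [ -0.1   0.  -35.3]
target [  0.498  -0.137   0.082 -81.016] xyz [ 2.95 -0.41  0.07] rot [ -0.1   0.  -41.1]
target [  0.498  -0.146   0.082 -75.286] xyz [ 3.2  -0.59  0.07] rot [ -0.1   0.  -46.8]
target [  0.5    -0.155   0.082 -69.557] xyz [ 3.43 -0.79  0.07] rot [ -0.1   0.  -52.5]
```

The pointer measures 0.00 in the wrist picture, so it's at the closed stop. Now I push back to about 0.6 first.

```bash
python3 -m crank '[{"xyz":[0.3,0,0],"delta_rot":[0,0,0],"claw":1},{"xyz":[0.55,0.02,0],"delta_rot":[0,0,0],"claw":1},{"xyz":[0.7,0.03,0],"delta_rot":[0,0,0],"claw":1},{"xyz":[0.8,0.03,0],"delta_rot":[0,0,0],"claw":1},{"xyz":[0.91,0.03,0],"delta_rot":[0,0,-1],"claw":1},{"xyz":[1.06,0.04,0],"delta_rot":[0,0,-4],"claw":1},{"xyz":[1.21,0.05,0],"delta_rot":[0,0,-6.7],"claw":1},{"xyz":[1.36,0.05,0],"delta_rot":[0,0,-9.5],"claw":1},{"xyz":[1.52,0.05,0],"delta_rot":[0,0,-12.4],"claw":1},{"xyz":[1.67,0.03,0],"delta_rot":[0,0,-15.2],"claw":1},{"xyz":[1.82,0.01,0],"delta_rot":[0,0,-18.1],"claw":1},{"xyz":[1.97,-0.02,0],"delta_rot":[0,0,-21],"claw":1},{"xyz":[2.12,-0.05,0],"delta_rot":[0,0,-23.9],"claw":1},{"xyz":[2.26,-0.1,0],"delta_rot":[0,0,-26.7],"claw":1},{"xyz":[2.4,-0.14,0],"delta_rot":[0,0,-29.6],"claw":1},{"xyz":[2.54,-0.2,0],"delta_rot":[0,0,-32.5],"claw":1},{"xyz":[2.68,-0.26,0],"delta_rot":[0,0,-35.3],"claw":1},{"xyz":[2.68,-0.26,0],"delta_rot":[0,0,-35.3],"claw":1}]'
python3 look.py; python3 -c "
from plan import *
rows([pose(.6+i*.05,-.014,.082) for i in range(0,9)])"
```

```text
time_s: 16.68
tcp_pos: [0.4976, -0.1278, 0.0828]
eef_rot: [-180.0, -0.0, -86.8]
contact_force: [1.8, 1.0, -0.7]
gripper_width: 0.0004
gripper_force: 0.5
tcp q 0.4426231190718098 F [ 1.8  1.  -0.7]
0.058 brightest q [0.58 0.59 0.57 0.64 0.65 0.63 0.68 0.66] [182. 178. 177. 175. 175. 175. 175. 175.]
0.104 brightest q [0.62 0.63 0.61 0.64 0.6  0.65 0.4  0.41] [238. 230. 195. 170. 120. 118. 116. 115.]
target [ 4.9800e-01 -1.2800e-01  8.2000e-02 -8.6746e+01] xyz [ 0.01 -0.02  0.03] rot [-0.  -0.  -0.1]
target [ 4.9800e-01 -1.3300e-01  8.2000e-02 -8.3881e+01] xyz [0.16 0.   0.03] rot [-0.  -0.  -2.9]
target [  0.498  -0.137   0.082 -81.016] xyz [0.32 0.01 0.03] rot [-0.  -0.  -5.8]
target [  0.498  -0.142   0.082 -78.151] xyz [0.47 0.02 0.03] rot [-0.  -0.  -8.7]
target [  0.498  -0.146   0.082 -75.286] xyz [0.62 0.01 0.03] rot [ -0.   -0.  -11.5]
target [  0.499  -0.151   0.082 -72.422] xyz [0.77 0.   0.03] rot [ -0.   -0.  -14.4]
target [  0.5    -0.155   0.082 -69.557] xyz [ 0.92 -0.02  0.03] rot [ -0.   -0.  -17.3]
target [  0.501  -0.16    0.082 -66.692] xyz [ 1.07 -0.04  0.03] rot [ -0.   -0.  -20.1]
target [  0.502  -0.164   0.082 -63.827] xyz [ 1.22 -0.08  0.03] rot [ -0.  -0. -23.]
```

```bash
python3 -m crank '[{"xyz":[0.12,0,0],"delta_rot":[0,0,-2],"claw":1},{"xyz":[0.24,0,0],"delta_rot":[0,0,-4.4],"claw":1},{"xyz":[0.36,0.01,0],"delta_rot":[0,0,-6.6],"claw":1},{"xyz":[0.5,0.02,0],"delta_rot":[0,0,-9.2],"claw":1},{"xyz":[0.62,0.01,0],"delta_rot":[0,0,-11.5],"claw":1},{"xyz":[0.74,0,0],"delta_rot":[0,0,-13.8],"claw":1},{"xyz":[0.86,-0.01,0],"delta_rot":[0,0,-16],"claw":1},{"xyz":[0.95,-0.02,0],"delta_rot":[0,0,-17.7],"claw":1},{"xyz":[0.95,-0.02,0],"delta_rot":[0,0,-17.7],"claw":1}]'
cat > q.py <<'E'
from look import *
# pointer and dot angles against the same axis
s=r.get_state(); c=wrist(optics.capture('wrist'),s); cv2.imwrite('pics/wq.png',c['img'])
qs=np.arange(.8,1.2,.002)
for n,lo,hi,z in (('pointer',.1035,.112,.087),('dot',.124,.128,.07)):
    _,o=prof(c,lo,hi,z,qs); w=np.clip(o-(o.min()+o.max())/2,0,None); print(n,(qs*w).sum()/w.sum(),o.min(),o.max())
print(s['contact_force'].round(1),s['time_s'])
E
python3 q.py
```

```text
time_s: 17.85
tcp_pos: [0.4994, -0.1562, 0.0827]
eef_rot: [180.0, 0.0, -69.1]
contact_force: [-0.1, 0.6, 0.6]
gripper_width: 0.0001
gripper_force: 0.5
pointer 0.9296429848199734 95.340576 243.77075
dot 1.0001318557597663 77.633545 243.10864
[-0.1  0.6  0.6] 17.85
```

```bash
python3 -m crank '[{"xyz":[0.06,0,0],"delta_rot":[0,0,-1],"claw":1},{"xyz":[0.11,0,0],"delta_rot":[0,0,-2],"claw":1},{"xyz":[0.15,0,0],"delta_rot":[0,0,-3],"claw":1},{"xyz":[0.18,0,0],"delta_rot":[0,0,-3.4],"claw":1},{"xyz":[0.18,0,0],"delta_rot":[0,0,-3.4],"claw":1}]'
python3 q.py
```

```text
time_s: 18.52
tcp_pos: [0.5014, -0.1613, 0.0827]
eef_rot: [180.0, 0.0, -65.7]
contact_force: [-1.3, 0.8, 1.3]
gripper_width: 0.0006
gripper_force: 0.5
pointer 0.9839518132251913 98.749146 244.23999
dot 0.9994619259953791 77.19226 243.14636
[-1.3  0.8  1.3] 18.525
```

```bash
python3 -m crank '[{"xyz":[0.03,0,0],"delta_rot":[0,0,-0.5],"claw":1},{"xyz":[0.05,0,0],"delta_rot":[0,0,-0.8],"claw":1},{"xyz":[0.05,0,0],"delta_rot":[0,0,-0.8],"claw":1}]'
python3 q.py
```

```text
time_s: 18.95
tcp_pos: [0.5021, -0.1626, 0.0828]
eef_rot: [-180.0, -0.0, -64.9]
contact_force: [-0.8, 0.6, -0.8]
gripper_width: 0.0007
gripper_force: 0.6
pointer 0.9978785092395106 97.79065 244.1842
dot 0.9996191476668982 77.56641 243.40796
[-0.8  0.6 -0.8] 18.95
```

The pointer is on the middle dot. Now I back away and lift clear.

```bash
python3 -m crank '[{"xyz":[-0.3,0,0],"delta_rot":[0,0,0],"claw":1},{"xyz":[-0.8,0,0],"delta_rot":[0,0,0],"claw":1},{"xyz":[-0.8,0,0],"delta_rot":[0,0,0],"claw":1},{"xyz":[-0.8,0,-1.5],"delta_rot":[0,0,0],"claw":1},{"xyz":[-0.8,0,-3],"delta_rot":[0,0,0],"claw":1},{"xyz":[-0.8,0,-4],"delta_rot":[0,0,0],"claw":1},{"xyz":[-0.8,0,-4],"delta_rot":[0,0,0],"claw":1},{"xyz":[-0.8,0,-4],"delta_rot":[0,0,0],"claw":1}]'
python3 q.py
```

```text
time_s: 20.0
tcp_pos: [0.4915, -0.1406, 0.2023]
eef_rot: [180.0, 0.0, -64.9]
contact_force: [-0.8, 0.8, -0.7]
gripper_width: 0.0005
gripper_force: 0.0
pointer 1.002670455303756 95.2439 241.64514
dot 1.0036168532196732 77.19092 241.76172
[-0.8  0.8 -0.7] 20.0
```

View pics/wq.png

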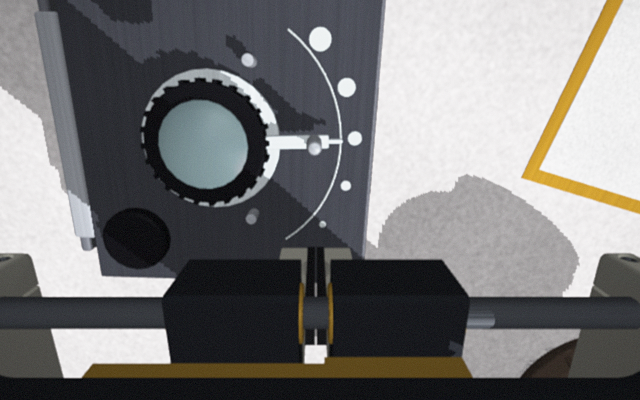

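The pointer tip at (342,141) stands at the middle dot (354,138), and from this second viewpoint the two angles agree to 0.001 rad. The arm is clear.

```bash
python3 -c "
from plant import job
print(job.close_job())"
```

```text
the job is handed in; nothing more can be done
None
```

The job is handed in: I pushed the lever to its closed stop with shut fingers, pushed it back to the middle dot (within about 0.002 rad by camera) and lifted the arm clear in 20 s; the cap and jars were not touched.

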